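Fasten a sealed box cover with a push rivet

ROBOT

A 7-joint arm with a two-finger parallel gripper is mounted at the origin on the work surface; the furniture and walls round the work are solid. World frame = base frame: x ahead of the robot, y to its left, z up, the work surface at z = 0. Lengths are in m, angles in rad, forces in N, time in s.
With the tool pointing down it reaches from about 0.425 to 0.925 m from the base axis. Payload 6.8 kg.
Tool frame: the origin (TCP) lies on the front face of the gripper's body, between the roots of the fingers; the fingertips stand 73 mm ahead of it and the grasp point (between the pads) lies 54 mm ahead of it (env.nose_length is the distance from the TCP to the fingertips, in m); z points along the fingers, y is the direction in which the jaws open and shut (so a half turn about z gives the same grasp; the last joint's range is limited). The gripper opens to 85 mm and grips with 20 to 120 N. Pads are 22 mm wide; open, the fingers measure 114 mm over their backs; the gripper's body (76 mm by 85 mm) begins 54 mm behind the grasp point. The pads swing forward as they close: fully open they stand 13 mm farther back than shut.
Start: joints at [1.165, 0.477, 0.022, 1.555, -0.011, 1.109, -0.083], TCP at [0.198, -0.645, 0.304] pointing down, gripper open.
Joint ranges: [-2.96, 2.96], [-0.34, 2.1], [-1.41, 1.46], [0.24, 2.44], [-1.37, 4.51], [0.17, 1.92], [-2.96, 2.96]. Speed limits (rad/s): [2.39, 2.39, 3.14, 3.14, 3.14, 3.14, 3.14].

INTERFACE

Orientations are given as a unit quaternion [w, x, y, z].
In Python, from cell import env, kin, camera, calibration, job gives the robot as it stands. The module is installed in compiled form; this text tells all that it offers. Calls block until the motion is done:
- env.reach(position, orientation): joint-space move of the TCP to a pose.
- env.movel(position, velocity=0.15, rot=None, stop_force=None): straight line of the TCP; rot=None keeps the orientation; velocity is the mean speed in m/s. With stop_force (N) it stops when the force on the tool has changed by that much, and returns True; else False.
- env.goto_joints(angles): joint-space move.
- env.grip(opening, f_grip=None): finger opening in m; f_grip is the grip in N (None keeps the last); returns when the fingers have stopped.
- env.dwell(seconds).
- kin.inverse_kinematics(position, orientation): joint angles nearest the present ones, or None.
- env.get_state(): the state.
- camera(name): name is "side" or "top" or "wrist"; returns (picture, depth): 480x640x3 uint8, blue, green, red; 480x640 float32, m along the optical axis (not along the pixel's ray), 0 where there is no reading.
- calibration(name): a dict with "fx", "fy", "cx", "cy" (pixels), "k1" (the pictures are not rectified: a ray, as slopes to the right and down, at radius r is drawn at 1 + k1 r^2 times it, then the intrinsics apply), "rvec" (rotation vector, rad) and "tvec" (3), from world to camera coordinates, as OpenCV has them. Camera axes: x right, y down, z forward; pixel columns grow to the right and rows downward; lengths in m; the calibration is good to about 2 mm. A picture is of the moment at which its call begins: read the wrist's pose just before it. calibration takes no time and is no camera call; for the wrist camera it gives the pose at the moment of the call.
A pose or a line that the arm cannot do raises env.PlanningError and nothing moves.
- job.job_done(): hands the job in, once; it reports no verdict.
The state is a dict: "time": time; "qpos": joint angles; "joint_velocities": joint speeds; "joint_torque": joint torques, N m; "tcp_pos": TCP position; "orientation": TCP orientation; "force": force on the tool from outside, world axes, zero at the start; "torque": the same for the moment, N m; "opening": finger opening in m.
Only numpy, scipy, OpenCV 4.12 (cv2) and the standard library are available. Lean on these libraries where they do the work, as an engineer would, in place of code of your own. Each camera call takes 0.05 s, during which the arm holds its last target.

TASK

Fasten the loose end of the connection box's cover: take the one fresh push rivet (its red pin still stands up out of the collar) from the wooden block, put it through the hole in the cover and the smaller, slightly misaligned hole in the plate beneath until its flange sits on the cover, and let go. Then push the red pin in flush, so that the rivet spreads under the steel plate inside the box and holds the cover down on its foam seal. Press gently, the cover is thin plastic and cracks above about 30 N; leave the used rivets and the things standing around where they are.

Things in the scene. Friction and masses are not known exactly. Their poses are not given: they have to be found in the camera images.
- rivet: Fresh push rivet, black nylon, upright in the block. Origin: centre of the flange's underside. Flange 28 dia x 3 mm; ribbed collar 18 mm dia from 3 to 15 mm above the origin: grip here; red pin 8 mm out of the collar. Shank 10 mm dia, blunt nose (flat 8.6 mm dia) 26 mm below the origin. Two legs, 10 to 19 mm below it, spread 3.5 mm each way as the pin goes in; spread, they no longer pass the plate.
- pin_top (a point): Centre of the top of the red pin (10 mm dia) of the fresh rivet; flush with the collar when it is 15 mm above the rivet's origin.
- rivet_pin (a joint): How far the pin has been pushed in: 0 to 0.008 m; 0 = stands 8 mm proud, 0.008 = flush. It is stiff: it moves at a push of about 12 N, stays where it is left, and does not come back.
- rivet_hole (a point): Centre of the cover's 18 mm hole at its upper face (z up), 68 mm above the bench at the start. Inside the box, its top face 10 mm below this point, lies a fixed 4 mm steel plate with an 11.5 mm hole that the shank must also pass (43 mm free below). The plate's hole sits about 3 mm off the cover's, to a side that is not measured: touch down lightly and feel for it; the flange still covers the hole.
- cover (a joint): Lift of the cover about its tongues (134 mm from the hole), rad: 0.038 = up on its foam seal, hole 5 mm high (start); 0 = fully down. At the hole the seal yields from about 4 N and is fully pressed at about 8 N, so what rests on the cover sinks up to 5 mm under load. An unset rivet comes up again with it; a set one holds the cover to within 1 to 2 mm.
- junction_box: Grey connection box, 160 x 110 mm, rim 58 mm high, screwed to the bench by four feet; origin: centre of its foot, x along its length. Its grey 3 mm plastic cover with ribs and a blank metal plate has the rivet hole 58 mm from the centre towards -x; two keepers (69 mm high) hold it at the +x end. Glands with red plugs on the +y side. Box and cover crack above 30 N.
- rivet_block: Wooden block 50 x 150 x 34 mm, fixed; origin: centre of its underside. Three 18 mm through holes in a row along its y axis, 48 mm apart, each with a rivet whose flange lies on the block's top.
- used_rivet_1: Used rivet in the wooden block, like the fresh one but its red pin is already flush and its legs spread. Origin at the flange's underside. To be left alone.
- used_rivet_2: Second used rivet, the same. To be left alone.
- grease_pot: White bottle with a red nozzle, 44 mm dia, 90 mm high, standing loose; origin at the centre of its foot.
- coupler: Steel and brass coupler, 25 mm dia, 65 mm high, standing loose; origin at the centre of its foot.

How it is judged:
By the outcome, as a careful person would: the job done as asked, in the order asked, and still so for the second after the job is handed in, with the robot touching nothing.
It also fails if it takes over 64 s, if anything falls off the work surface, if the arm or the gripper's body presses on something with over 40 N, if the wrist force passes 120 N, or if a joint passes its speed limit or range.

## Working session

There is one attempt and no reset: what is moved stays moved. The work goes in short steps, each a Python script; the robot and the scene stay as the last script left them, time stands still between calls to the robot, and variables do not carry over. Pictures are saved under pics/ and viewed, and the job is handed in when it is done.

```bash
mkdir -p pics; ls; python3 - <<'E'
from cell import env,kin,camera,calibration,job
import cv2
print(env.get_state(), env.nose_length)
for n in ["side","top","wrist"]:
    c=calibration(n);print(n,c)
    p,d=camera(n);cv2.imwrite(f"pics/{n}0.png",p)
    import numpy as np;np.save(f"pics/{n}0.npy",d)
E
```

```text
pics
{'time': 0.0, 'qpos': array([ 1.16487502,  0.47777986,  0.02233141,  1.55647833, -0.01150029,
        1.10931296, -0.0831133 ]), 'joint_velocities': array([ 2.07246173e-04, -8.89176993e-04, -8.09870751e-04, -1.68708313e-04,
        4.78138876e-05, -8.90150735e-05,  1.25003839e-04]), 'joint_torque': array([ 6.71536854e-04, -5.96447217e+01,  1.60786673e+00, -2.81190258e+01,
        1.24000042e-02,  9.44174419e-03,  3.43869083e-06]), 'tcp_pos': array([ 0.19792925, -0.64482999,  0.30292767]), 'orientation': array([-9.02703083e-04,  9.88931723e-01,  1.48368431e-01, -2.02902336e-04]), 'force': array([0.5751754 , 0.07454676, 0.28019116]), 'torque': array([0.0170925 , 0.02573175, 0.02808397]), 'opening': 0.08516612649931994} 0.0726
side {'fx': 551.7222133314248, 'fy': 551.7222133314248, 'cx': 320.48005687529263, 'cy': 236.00397452732923, 'k1': -0.012357388838358886, 'rvec': array([ 0.3299652, -2.5871524,  1.5082362]), 'tvec': array([0.52351676, 0.0978716 , 1.14682612])}
top {'fx': 482.9134313337883, 'fy': 482.9134313337883, 'cx': 309.4685460214973, 'cy': 239.03264875488037, 'k1': -0.044014168538180305, 'rvec': array([ 2.12917309, -2.15735538,  0.15034718]), 'tvec': array([0.10158064, 0.52727752, 0.91592266])}
wrist {'fx': 429.1568802362352, 'fy': 429.1568802362352, 'cx': 316.5886335527084, 'cy': 236.90512809367095, 'k1': -0.09835486219461079, 'rvec': array([-2.329462  ,  1.7242747 ,  0.25692054]), 'tvec': array([-0.67413416, -0.03723281,  0.38188781])}
```

View pics/top0.png

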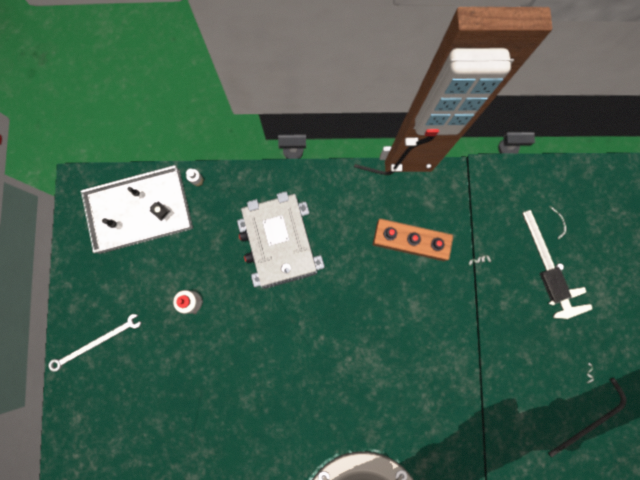

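View pics/side0.png

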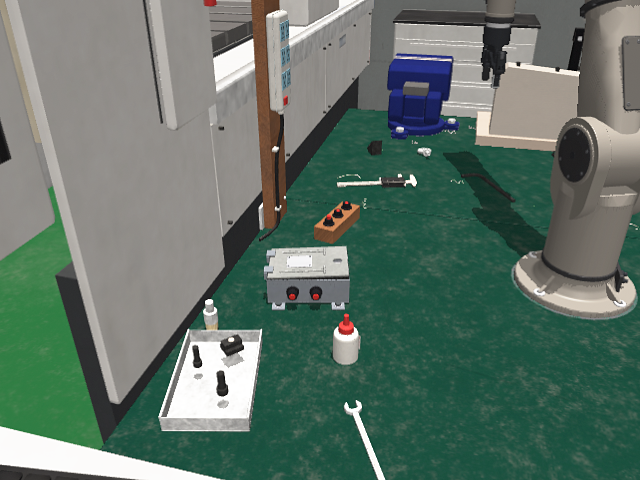

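View pics/wrist0.png

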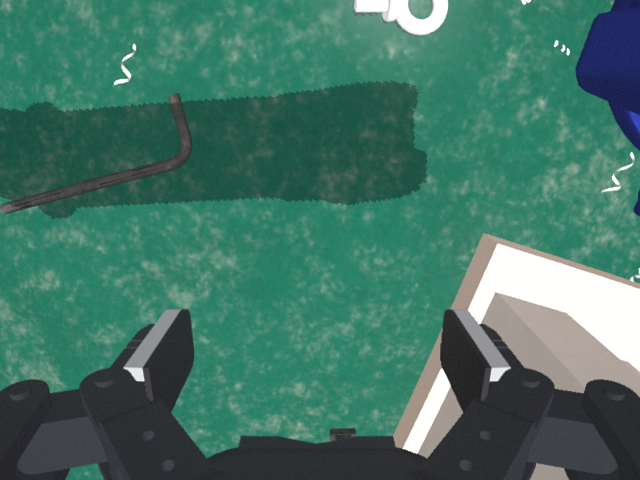

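The top view shows the wooden block with red pins near (391,233), (415,239) and (438,244). The cover hole is near (286,268), at the box end closest to the robot. Next I'll convert these to coordinates and magnify both views.

```bash
cat > h.py <<'E'
import numpy as np,cv2
from scipy.spatial.transform import Rotation as R
def rays(c,uv):
    K=np.array([[c['fx'],0,c['cx']],[0,c['fy'],c['cy']],[0,0,1]])
    xy=cv2.undistortPoints(np.array(uv,float).reshape(-1,1,2),K,np.array([c['k1'],0,0,0,0.])).reshape(-1,2)
    Rm=cv2.Rodrigues(np.array(c['rvec']))[0]; o=-Rm.T@c['tvec']
    d=np.c_[xy,np.ones(len(xy))]@Rm
    return o,d
def onplane(c,uv,z):
    o,d=rays(c,uv); return o+d*((z-o[2])/d[:,2])[:,None]
def proj(c,P):
    K=np.array([[c['fx'],0,c['cx']],[0,c['fy'],c['cy']],[0,0,1]])
    return cv2.projectPoints(np.array(P,float).reshape(-1,1,3),np.array(c['rvec']),np.array(c['tvec']),K,np.array([c['k1'],0,0,0,0.]))[0].reshape(-1,2)
def reds(p,amin=8):
    h=cv2.cvtColor(p,cv2.COLOR_BGR2HSV)
    m=(((h[...,0]<8)|(h[...,0]>172))&(h[...,1]>150)&(h[...,2]>110)).astype(np.uint8)
    n,l,s,ce=cv2.connectedComponentsWithStats(m)
    return [(ce[i].round(2).tolist(),int(s[i,4]),s[i,:4].tolist()) for i in range(1,n) if s[i,4]>=amin]
def down(yaw):  # tool z down, tool x axis at angle yaw
    q=(R.from_euler('z',yaw)*R.from_euler('x',np.pi)).as_quat(); return np.array([q[3],q[0],q[1],q[2]])
E
python3 - <<'E'
from cell import env,calibration
from h import *
t=cv2.imread('pics/top0.png');s=cv2.imread('pics/side0.png')
ct,cs=calibration('top'),calibration('side')
for n,p,c in(('top',t,ct),('side',s,cs)):
    for ce,a,b in reds(p): print(n,ce,a,b,[onplane(c,[ce],z)[0].round(4).tolist() for z in(.049,.057)])
print('hole',onplane(ct,[[286,268]],.068))
cw=calibration('wrist');Rm=cv2.Rodrigues(cw['rvec'])[0];o=-Rm.T@cw['tvec']
st=env.get_state();q=st['orientation'];T=R.from_quat(q[[1,2,3,0]]).as_matrix()
print('cam in tool',T.T@(o-st['tcp_pos']),'\n',T.T@Rm.T)
big=np.hstack([cv2.resize(t[190:300,230:330],(400,440),interpolation=2),cv2.resize(t[205:275,365:465],(400,280),interpolation=2)[:280] if 0 else cv2.copyMakeBorder(cv2.resize(t[205:275,365:465],(400,280),interpolation=2),0,160,0,0,0)])
cv2.imwrite('pics/z1.png',big)
cv2.imwrite('pics/z2.png',cv2.resize(s[190:320,250:410],(800,650//1),interpolation=2)[:600])
E
```

```text
top [431.92, 131.21] 53 [426, 129, 13, 6] [[0.7448, -0.1566, 0.049], [0.7417, -0.1545, 0.057]]
top [391.35, 231.65] 26 [389, 229, 6, 6] [[0.5395, -0.0661, 0.049], [0.5382, -0.0647, 0.057]]
top [415.11, 237.44] 18 [413, 235, 5, 5] [[0.5274, -0.1123, 0.049], [0.5262, -0.1105, 0.057]]
top [438.95, 242.81] 21 [437, 241, 5, 5] [[0.5161, -0.1586, 0.049], [0.5151, -0.1564, 0.057]]
top [182.78, 301.11] 103 [177, 296, 12, 11] [[0.4093, 0.3406, 0.049], [0.4092, 0.3384, 0.057]]
side [209.77, 2.38] 65 [204, 0, 12, 6] [[2.5516, -3.8177, 0.049], [2.5212, -3.753, 0.057]]
side [285.32, 100.18] 28 [284, 96, 4, 9] [[0.941, -0.9906, 0.049], [0.932, -0.9635, 0.057]]
side [337.64, 209.91] 11 [336, 209, 4, 3] [[0.5271, -0.112, 0.049], [0.5237, -0.0965, 0.057]]
side [328.5, 216.5] 20 [327, 214, 4, 6] [[0.5403, -0.073, 0.049], [0.5366, -0.0581, 0.057]]
side [291.63, 296.37] 30 [289, 294, 6, 6] [[0.5297, 0.2557, 0.049], [0.5262, 0.2663, 0.057]]
side [315.37, 296.37] 30 [313, 294, 6, 6] [[0.4871, 0.2447, 0.049], [0.4841, 0.2554, 0.057]]
side [345.77, 325.41] 204 [339, 314, 15, 21] [[0.4143, 0.3137, 0.049], [0.4124, 0.3235, 0.057]]
hole [[0.46926291 0.13980011 0.068     ]]
cam in tool [ 0.07284687  0.00078376 -0.07131202] 
 [[-0.00189346 -0.95786423 -0.28721512]
 [ 0.99999704 -0.00137459 -0.00200819]
 [ 0.00152877 -0.28721807  0.957864  ]]
```

View pics/z1.png

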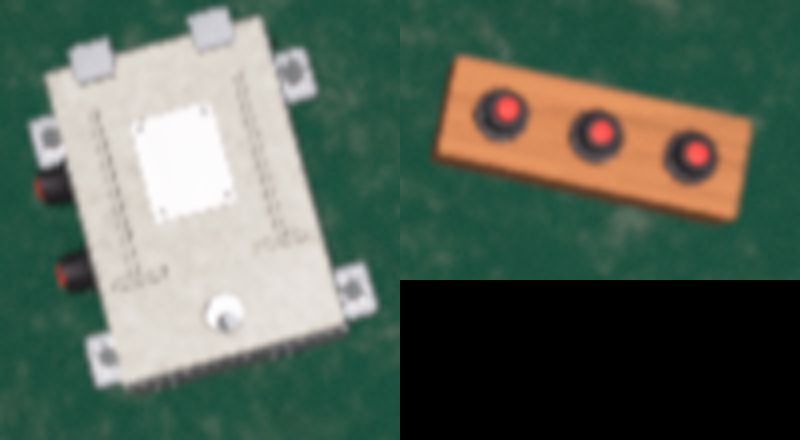

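View pics/z2.png

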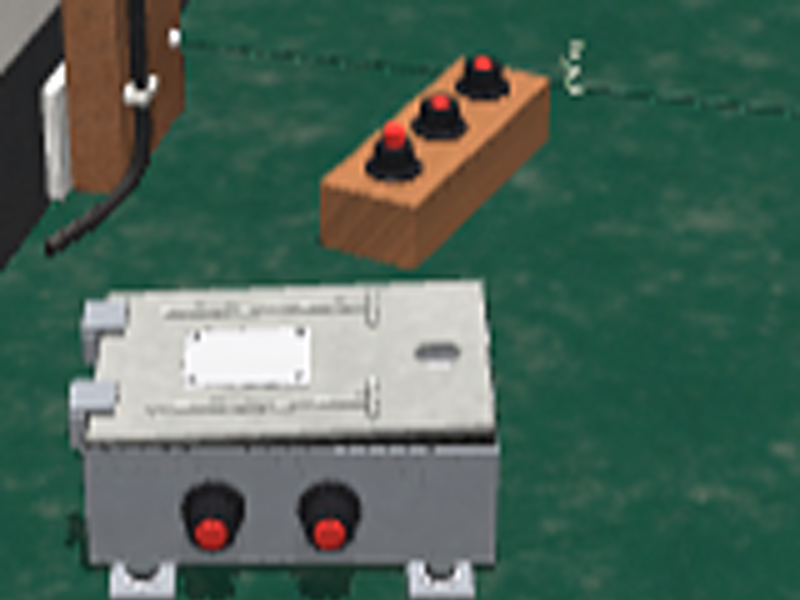

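The fresh rivet is at the block's box-side end, near (391,232): its pin stands proud in the side view. I'll take a close wrist look at it with the camera straight above.

```bash
cat >> h.py <<'E'
def camover(env,xy,z,yaw):
    """TCP position so the wrist camera stands above xy"""
    return [xy[0]-.0728*np.cos(yaw),xy[1]-.0728*np.sin(yaw),z]
def look(name):
    from cell import camera,calibration
    c=calibration('wrist'); p,d=camera('wrist'); cv2.imwrite(f'pics/{name}.png',p); np.save(f'pics/{name}.npy',d); 
    import pickle; pickle.dump(c,open(f'pics/{name}.pkl','wb')); return c,p,d
E
python3 - <<'E'
from cell import env,kin
from h import *
for yaw in (75.8,-104.2):
    y=np.radians(yaw)
    for xy,z in (((.538,-.065),.112),((.469,.14),.15)):
        print(yaw,kin.inverse_kinematics([*xy,z],down(y)), kin.inverse_kinematics(camover(env,xy,.16,y),down(y)))
E
```

```text
75.8 [ 0.36455101  0.56610408 -0.45622641  1.99137843  0.39061034  0.66950829
 -0.58828365] [ 0.4968732   0.47923926 -0.44825851  1.98057419  0.2990011   0.74561811
 -0.37700056]
75.8 [ 0.40909745  0.63336847 -1.05450828  2.06876375  0.73570691  0.87409658
 -1.32221896] [ 0.45284084  0.48142008 -0.89437575  2.14158487  0.54979344  0.76295265
 -1.04680836]
-104.2 [ 0.8572551   0.89184422 -1.19374202  1.96147618  0.9932291   1.04247251
  2.08445773] [ 0.72274658  0.80366005 -1.18997134  1.90767314  0.86757118  1.06790804
  2.05200769]
-104.2 [ 0.48810997  0.71915064 -1.18742113  2.06494415  0.84191678  0.95970441
  1.73202413] [ 0.34373527  0.76316168 -1.18862923  1.9666895   0.8465384   1.02802033
  1.64579224]
```

```bash
python3 - <<'E'
from cell import env,kin
from h import *
y=np.radians(75.8)
env.reach(camover(env,(.538,-.065),.17,y),down(y))
c,p,d=look('w1')
print(env.get_state()['time'],env.get_state()['tcp_pos'])
for ce,a,b in reds(p): print(ce,a,b,onplane(c,[ce],.057)[0].round(4),onplane(c,[ce],.049)[0].round(4),d[int(ce[1]),int(ce[0])])
E
```

```text
2.4083 [ 0.5201411  -0.13694537  0.17011488]
[320.26, 106.42] 89 [308, 95, 23, 24] [ 0.5398 -0.0661  0.057 ] [ 0.5399 -0.066   0.049 ] 0.17600828
[320.07, 214.91] 331 [310, 205, 21, 21] [ 0.5283 -0.1109  0.057 ] [ 0.5279 -0.1128  0.049 ] 0.1962324
[321.05, 309.71] 268 [312, 301, 19, 18] [ 0.5173 -0.1558  0.057 ] [ 0.5164 -0.1596  0.049 ] 0.20918228
```

View pics/w1.png

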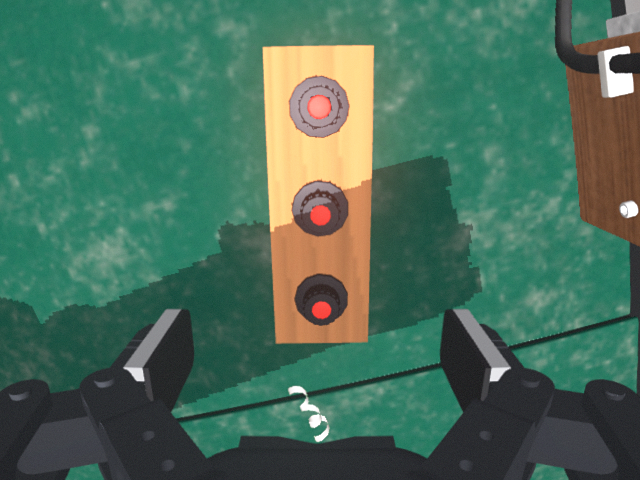

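The wrist view shows the fresh rivet from straight above at (320,106), i.e. (0.540,-0.066). The block axis points up the image. Now the grasp.

```bash
python3 - <<'E'
from cell import env,kin
from h import *
y=np.radians(76)
env.grip(.045,40)
env.reach([.5398,-.0661,.145],down(y))
print(env.movel([.5398,-.0661,.1115],velocity=.06,stop_force=8), env.get_state()['force'])
env.grip(.0,40)
s=env.get_state();print(s['time'],s['opening'],s['force'],s['tcp_pos'])
env.movel([.5398,-.0661,.1615],velocity=.08)
s=env.get_state();print(s['time'],s['opening'],s['force'],s['tcp_pos'])
look('w2')
E
```

```text
False [ 0.5379633  -0.27388804  0.78910016]
4.375 0.015538961697888362 [-1.40394126 -0.42364953  4.76849776] [ 0.5401055  -0.06607176  0.11202632]
5.15 0.015502095758988931 [-0.68917255 -1.04428528  0.28492297] [ 0.53956452 -0.06622752  0.16138189]
```

View pics/w2.png

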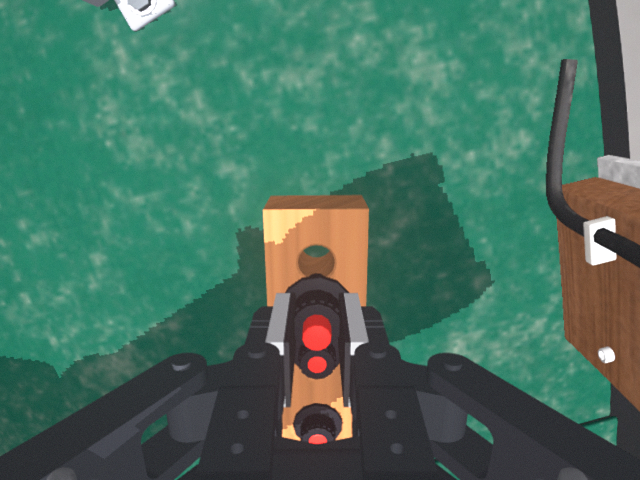

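The rivet came out: it is held between the pads, pin at (317,333), and its block hole is empty. Next is a look at the cover hole.

```bash
python3 - <<'E'
from cell import env,kin
from h import *
import pickle
c=pickle.load(open('pics/w2.pkl','rb'))
s=env.get_state()
print('pin rel tcp',onplane(c,[[317,333]],s['tcp_pos'][2]-.055)[0]-s['tcp_pos'])
y=np.radians(76)
env.movel([.5398,-.0661,.2],velocity=.15)
env.reach(camover(env,(.469,.14),.19,y),down(y))
s=env.get_state();print(s['time'],s['opening'],s['force'],s['tcp_pos'])
c,p,d=look('w3')
u=proj(c,[[.469,.14,.068]])[0].astype(int);print(u)
cv2.imwrite('pics/w3z.png',cv2.resize(p[u[1]-45:u[1]+45,u[0]-60:u[0]+60],(800,600),interpolation=2))
E
```

```text
pin rel tcp [ 0.00045289  0.00119948 -0.055     ]
6.3 0.015701449803358587 [ 0.27347011 -0.3907073  -0.16826557] [0.45119781 0.06917953 0.18942935]
[317 108]
```

View pics/w3.png

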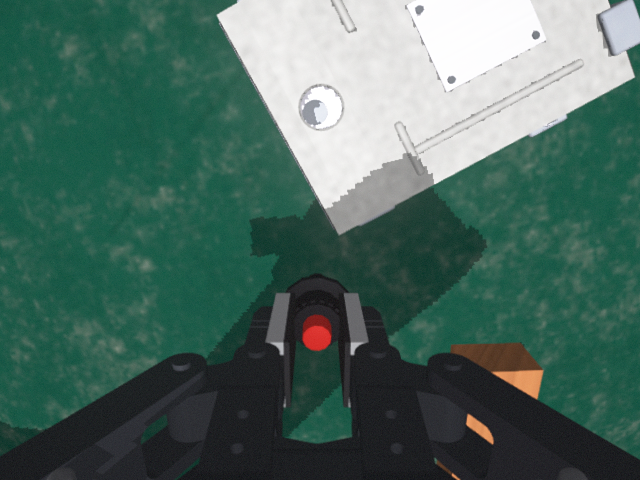

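View pics/w3z.png

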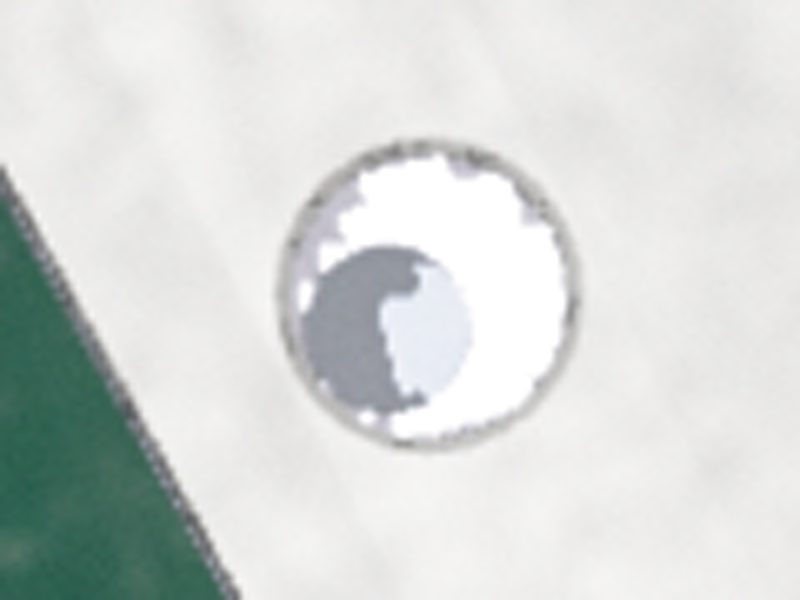

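The zoom shows the cover hole centred at full-image (321.5,107.1), diameter about 46 px. The plate hole is at (314.9,112.2), diameter about 26 px, offset to the lower left. I'll aim the shank at the plate hole and touch down lightly.

```bash
python3 - <<'E'
from cell import env,kin
from h import *
import pickle
c=pickle.load(open('pics/w3.pkl','rb'))
H=onplane(c,[[321.5,107.1]],.068)[0];P=onplane(c,[[314.9,112.2]],.058)[0]
print('cover',H,'plate',P,'off',np.hypot(*(P-H)[:2]))
y=np.radians(76)
env.reach([P[0],P[1],.19],down(y))
f0=env.get_state()['force']
env.movel([P[0],P[1],.168],velocity=.05)
r=env.movel([P[0],P[1],.150],velocity=.015,stop_force=3)
s=env.get_state();print(r,s['time'],s['opening'],s['force']-f0,s['tcp_pos'])
E
```

```text
cover [0.47085158 0.13994233 0.068     ] plate [0.46748442 0.13850351 0.058     ] off 0.003661689687095531
False 8.675 0.015633136151267848 [-0.79019809 -0.02507526  0.38276855] [0.46753856 0.13851098 0.15009308]
```

It went straight through: the nose is now about 8 mm below the plate's underside level, with no contact force. Next I'll seat the flange and release.

```bash
python3 - <<'E'
from cell import env,kin
from h import *
s=env.get_state();f0=s['force'];P=s['tcp_pos']
r=env.movel([P[0],P[1],.1435],velocity=.01,stop_force=3)
s=env.get_state();print(r,s['time'],s['opening'],s['force']-f0,s['tcp_pos'])
env.grip(.05)
s=env.get_state();print(s['time'],s['opening'],s['force']-f0,s['tcp_pos'])
env.movel([P[0],P[1],.185],velocity=.08)
y=np.radians(76)
env.movel(camover(env,P[:2],.19,y),velocity=.15)
c,p,d=look('w4')
print(env.get_state()['time'])
for ce,a,b in reds(p): print(ce,a,b,onplane(c,[ce],.091)[0].round(4))
from cell import camera
cv2.imwrite('pics/s4.png',cv2.resize(camera('side')[0][190:320,250:410],(738,600),interpolation=2))
E
```

```text
True 9.1583 0.015274927407220201 [ 0.04203564 -0.49676778  3.94327287] [0.46755642 0.13855696 0.14552007]
9.5833 0.05034134148699322 [ 0.79994682 -0.01365925  0.82221006] [0.46703298 0.13825704 0.14523588]
10.9083
[319.98, 108.42] 239 [306, 96, 25, 26] [0.4689 0.1389 0.091 ]
[497.74, 476.09] 93 [490, 472, 15, 8] [ 0.516  -0.0624  0.091 ]
```

View pics/w4.png

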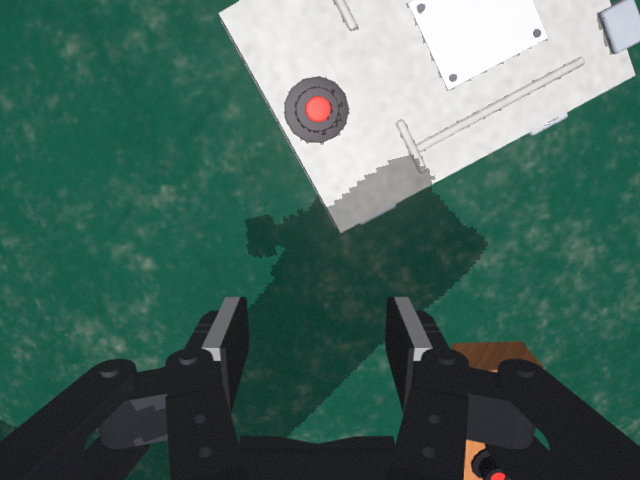

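View pics/s4.png

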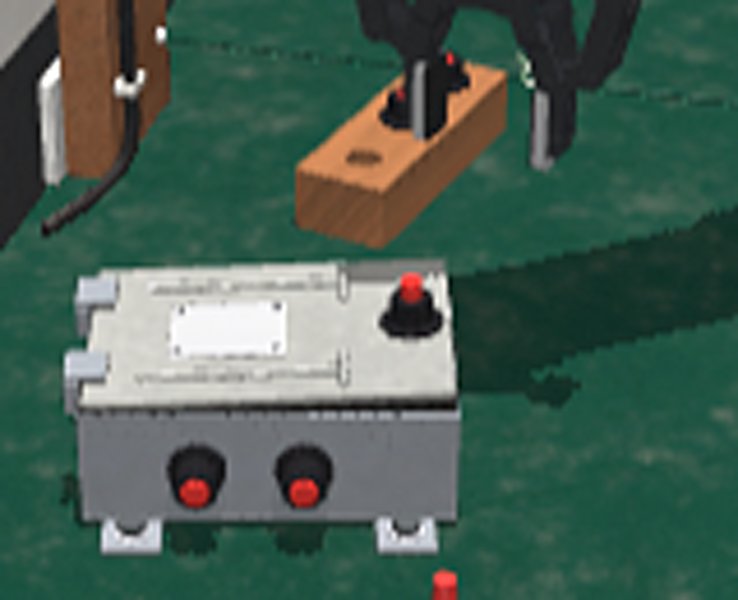

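The rivet sits upright with its flange on the cover and the pin proud, at (319,109) in the wrist view. Next I'll press the pin with closed fingers, slowly and with a force stop.

```bash
python3 - <<'E'
from cell import env,kin
from h import *
X,Y=.4681,.1386
env.movel([.4678-.0728*.242,Y-.0728*.97,.2],velocity=.15)
env.grip(0,40)
y=np.radians(76)
env.movel([X,Y,.185],velocity=.15)
env.movel([X,Y,.1665],velocity=.05)
f0=env.get_state()['force']
r=env.movel([X,Y,.1545],velocity=.01,stop_force=20)
s=env.get_state();print(r,s['time'],s['opening'],s['force']-f0,s['tcp_pos'])
r=r or env.movel([X,Y,.1495],velocity=.006,stop_force=19)
s=env.get_state();print(r,s['time'],s['opening'],s['force']-f0,s['tcp_pos'])
E
```

```text
False 14.2583 -0.0003395858387373088 [-4.61862568 -2.64017714 12.02087236] [0.46762272 0.13853885 0.15494956]
False 15.2417 -0.0002838927385478093 [-6.46970971 -2.53231663 15.43551159] [0.46751812 0.13856102 0.15024507]
```

```bash
python3 - <<'E'
from cell import env,kin
from h import *
X,Y=.4681,.1386
for i in range(1):
    r=env.movel([X,Y,.1475],velocity=.005,stop_force=6)
    s=env.get_state();print(r,s['time'],s['force'],s['tcp_pos'])
E
```

```text
True 15.5083 [-2.77462768 -0.66283062 12.4821753 ] [0.46748541 0.13860953 0.15042305]
```

```bash
python3 - <<'E'
from cell import env,kin,camera
from h import *
X,Y=.4681,.1386
f=env.get_state();print(f['force'],f['tcp_pos'])
r=env.movel([X,Y,.1470],velocity=.005,stop_force=8)
s=env.get_state();print(r,s['time'],s['force'],s['tcp_pos'])
env.movel([X,Y,.19],velocity=.08)
y=np.radians(76)
env.movel(camover(env,(X,Y),.19,y),velocity=.15)
print(env.get_state()['force'])
c,p,d=look('w5');print(env.get_state()['time'])
R0=reds(p)
for ce,a,b in R0: print(ce,a,b,d[int(ce[1])-1:int(ce[1])+1,int(ce[0])])
# heights by depth
from pickle import load
def hgt(c,d,u,v):
    o,dr=rays(c,[[u,v]]);return (o+dr[0]*d[v,u]).round(4)
c4=load(open('pics/w4.pkl','rb'));d4=np.load('pics/w4.npy');print('uncompressed', [hgt(c4,d4,*u) for u in((318,109),(329,109),(345,109),(360,109))])
print('now',[hgt(c,d,*u) for u in((318,109),(329,109),(345,109),(360,109))])
cv2.imwrite('pics/w5z.png',cv2.resize(p[60:160,250:383],(798,600),interpolation=2))
cv2.imwrite('pics/s5.png',cv2.resize(camera('side')[0][190:320,250:410],(738,600),interpolation=2))
E
```

```text
[-2.77462768 -0.66283062 12.4821753 ] [0.46748541 0.13860953 0.15042305]
True 15.825 [-2.32444422 -1.24354347 11.96012105] [0.46750953 0.1386868  0.1504463 ]
[ 0.33228734  0.2930576  -0.5833933 ]
17.1583
[316.36, 109.85] 144 [304, 98, 23, 23] [0.17438488 0.17354405]
uncompressed [array([0.4681, 0.1389, 0.0919]), array([0.4722, 0.1378, 0.0922]), array([0.4794, 0.1361, 0.0719]), array([0.4859, 0.1345, 0.0686])]
now [array([0.4685, 0.1386, 0.08  ]), array([0.4728, 0.1375, 0.0794]), array([0.4799, 0.1358, 0.068 ]), array([0.4865, 0.1341, 0.0644])]
```

View pics/w5z.png

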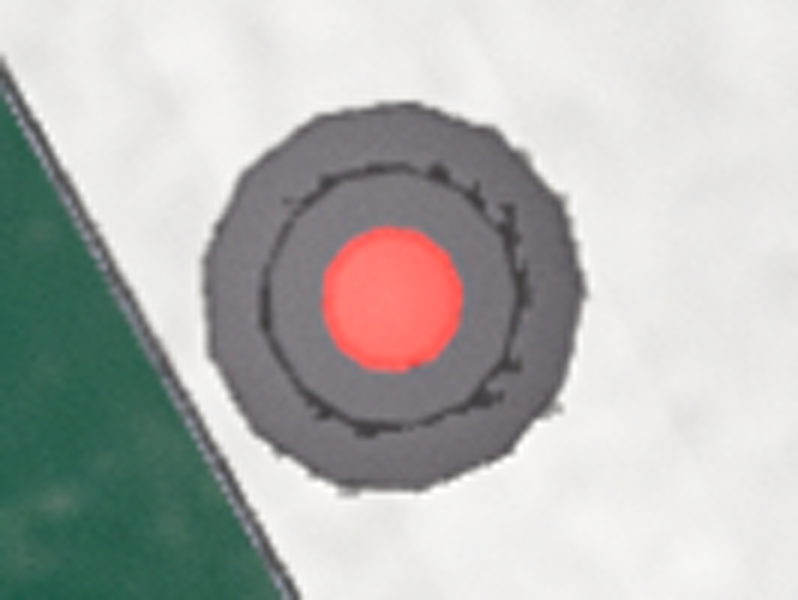

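View pics/s5.png

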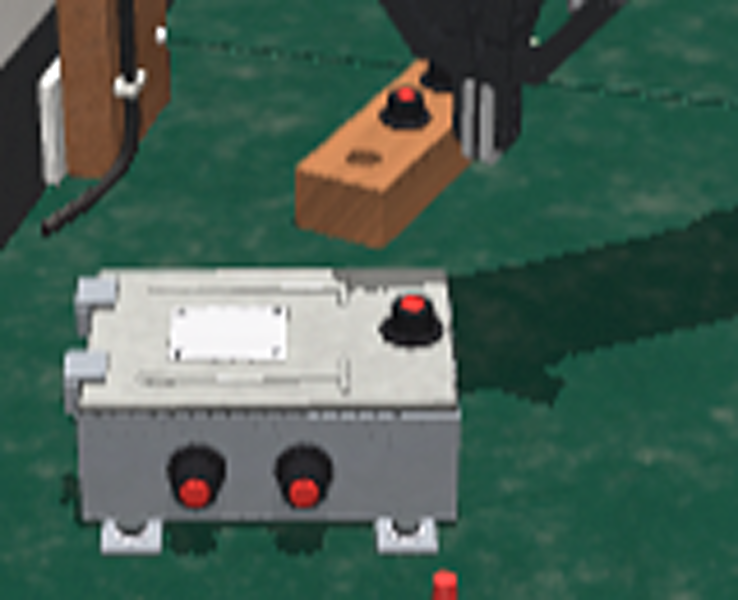

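The cover is down and stays down. Now I'll check that the pin is really flush with the collar, comparing red-disc and ring heights from depth.

```bash
python3 - <<'E'
from h import *
from pickle import load
c=load(open('pics/w5.pkl','rb'));d=np.load('pics/w5.npy')
v,u=np.mgrid[60:160,250:400];o,dr=rays(c,np.c_[u.ravel(),v.ravel()])
P=o+dr*d[60:160,250:400].reshape(-1,1)
r=np.hypot(u-315.3,v-109.8).ravel()
for a,b in((0,5),(5,10),(13,19),(24,29),(36,44)):
    m=(r>=a)&(r<b)&(P[:,2]>.03);print(a,b,m.sum(),P[m,2].mean().round(5),P[m,2].std().round(5))
E
```

```text
0 5 79 0.08037 0.00076
5 10 237 0.08042 0.00071
13 19 605 0.08156 0.0164
24 29 834 0.06849 0.00132
36 44 1933 0.06608 0.01339
```

```bash
python3 - <<'E'
from h import *
from pickle import load
c=load(open('pics/w5.pkl','rb'));d=np.load('pics/w5.npy')
v,u=np.mgrid[60:160,250:400];o,dr=rays(c,np.c_[u.ravel(),v.ravel()])
P=o+dr*d[60:160,250:400].reshape(-1,1)
r=np.hypot(u-315.3,v-109.8).ravel()
for a in range(0,46,3):
    m=(r>=a)&(r<a+3)&(P[:,2]>.03);print(a,m.sum(),np.median(P[m,2]).round(5))
E
```

```text
0 29 0.08049
3 84 0.08051
6 144 0.08042
9 196 0.08019
12 256 0.08004
15 308 0.08007
18 373 0.08003
21 419 0.06969
24 484 0.06832
27 533 0.06839
30 597 0.06766
33 648 0.06538
36 712 0.06537
39 737 0.06533
42 725 0.06534
45 728 0.06541
```

Depth puts the pin about 0.4 mm above the collar, so it isn't quite home. I'll press once more from free space, with the stop at 22 N.

```bash
python3 - <<'E'
from cell import env,kin,camera
from h import *
X,Y=.4681,.1386
env.movel([X,Y,.19],velocity=.15)
env.movel([X,Y,.157],velocity=.06)
f0=env.get_state()['force']
r=env.movel([X,Y,.1460],velocity=.006,stop_force=22)
s=env.get_state();print(r,s['time'],s['force']-f0,s['tcp_pos'])
env.movel([X,Y,.19],velocity=.08)
y=np.radians(76)
env.movel(camover(env,(X,Y),.19,y),velocity=.15)
c,p,d=look('w6')
s=env.get_state();print(s['time'],s['force'])
v,u=np.mgrid[60:160,250:400];o,dr=rays(c,np.c_[u.ravel(),v.ravel()])
P=o+dr*d[60:160,250:400].reshape(-1,1)
print(reds(p)[0])
r=np.hypot(u-315.3,v-109.8).ravel()
for a in range(0,46,3):
    m=(r>=a)&(r<a+3)&(P[:,2]>.03);print(a,m.sum(),np.median(P[m,2]).round(5))
E
```

```text
True 19.8 [-1.86792758 -0.50000389 11.3035506 ] [0.46804902 0.13872437 0.15044508]
21.1417 [0.87415489 0.52623317 0.19221812]
([316.32, 109.3], 143, [304, 98, 23, 23])
0 29 0.0803
3 84 0.08034
6 144 0.08041
9 196 0.08025
12 256 0.08007
15 308 0.08002
18 373 0.08002
21 419 0.06984
24 484 0.06843
27 533 0.06835
30 597 0.06775
33 648 0.06544
36 712 0.06543
39 728 0.06529
42 718 0.06531
45 723 0.06532
```

The press hit a hard stop at 22 N at the same height as before: fingertip at 77.9 mm, against 78 mm expected for the collar top with the cover down. The pin is therefore bottomed. The gripper is clear, so I'm handing in.

```bash
python3 - <<'E'
from cell import env,job
print(env.get_state()['time']); job.job_done()
E
```

```text
21.1417
the job is handed in; nothing more can be done
```

I fastened the loose end of the cover with the fresh rivet and handed the job in at 21.1 s on the robot's clock. `job_done` gives no verdict.

**What I did:** I took the fresh rivet from the box-side end of the block. The wrist camera showed the plate hole about 3.7 mm off the cover hole, so I aimed the shank there. It went through on the first try without contact, and I seated the flange at about 4 N and let go. Then I pressed the pin in with closed fingers. The highest load was the last press, stopped at 22 N, under the 30 N limit.

**Last checks:**
- **Cover:** it stayed down after release. In the depth images its face near the hole dropped about 3 to 4 mm. That fits a set rivet holding to within 1 to 2 mm.
- **Pin:** the last press stopped at the same fingertip height as before, 77.9 mm. The collar top should be at 78 mm, so I take the pin as fully in.
- **Disagreement:** the depth image showed the pin about 0.3 mm above the collar, before and after that last press. I took this as depth noise.
- **Other things:** I did not touch the used rivets or the items standing around, and the gripper was clear at hand-in.

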